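# Push the mold dividers home in their rack

### The job

The four acrylic mold dividers stick out of the slotted white rack by different amounts. Push each one along its slot by its front edge with the fingertips until it is fully home against the rack's rear stop, so that all four front edges stand in line; only push, never lift a divider or draw it out, and leave the tray, jug, tin and everything else where they stand.

Things in the scene. Friction and masses are not known exactly. Their poses are not given: they have to be found in the camera images.
- rack: White ABS divider rack, fixed, 170 mm deep (x), 196 wide (y), 60 high. Origin: centre of its underside, on the worktop; x points from its open front along the slots to its rear stop wall, z up. Four 8 mm slots at y = +63, +21, -21, -63 mm run through two upright slotted bars (front faces at x = -83 and -18 mm, full height). Dividers slide on its 8 mm thick base.
- rack_stop (a point): Middle of the rear stop wall's inner face, x = +75, y = 0, z = 34 mm in the rack's frame. A divider is fully home when its rear edge meets this face; being 185 mm long, its front edge then stands at x = -110 mm in the rack's frame, 25 mm in front of the rack.
- divider_1: Acrylic mold divider in the leftmost slot seen from the robot, at y = +63 mm in the rack's frame: clear upright plate 185 mm long, 5 thick, 70 high (top 78 mm over the worktop), about 80 g. Origin: foot of its front edge (facing the robot), 8 mm over the worktop; x along the plate to the stop, z up. Starts 12 to 60 mm out from home; slides loosely, under 2 N.
- divider_2: Acrylic mold divider in the second slot from the left, at y = +21 mm in the rack's frame: clear upright plate 185 mm long, 5 thick, 70 high (top 78 mm over the worktop), about 80 g. Origin: foot of its front edge (facing the robot), 8 mm over the worktop; x along the plate to the stop, z up. Starts 12 to 60 mm out from home; slides loosely, under 2 N.
- divider_3: Acrylic mold divider in the third slot from the left, at y = -21 mm in the rack's frame: clear upright plate 185 mm long, 5 thick, 70 high (top 78 mm over the worktop), about 80 g. Origin: foot of its front edge (facing the robot), 8 mm over the worktop; x along the plate to the stop, z up. Starts 12 to 60 mm out from home; slides loosely, under 2 N.
- divider_4: Acrylic mold divider in the rightmost slot, at y = -63 mm in the rack's frame: clear upright plate 185 mm long, 5 thick, 70 high (top 78 mm over the worktop), about 80 g. Origin: foot of its front edge (facing the robot), 8 mm over the worktop; x along the plate to the stop, z up. Starts 12 to 60 mm out from home; slides loosely, under 2 N.
- tray: Square silicone tray, 150 mm square with a 6 mm lip, 40 mm high, loose, left of the rack. Origin: centre of its underside. To be left alone.
- jug: Glass measuring jug, 94 mm across the rim, 120 mm high, with a loop handle reaching 79 mm to its -y side, loose, standing to the right of the dividers. Origin: centre of its underside. To be left alone.
- tin: Capped aluminium tin, 65 mm across, 83 mm high, loose, standing just left of the ends of the dividers. Origin: centre of its underside. To be left alone.
- dropper: Small amber glass bottle with a black cap, 44 mm across, 100 mm high, loose, standing left of the rack behind the tin. Origin: centre of its underside. To be left alone.
- ramekin: Small white ceramic bowl, 72 mm across, 38 mm high, loose, standing in front of the rack to the right of the ends of the dividers. Origin: centre of its underside. To be left alone.
- spatula: Spatula lying flat on the worktop at the far right, beyond the jug, loose. Origin: middle of its underside; it lies along its x axis. To be left alone.
Not all that is in view belongs to the job. Leave any brown look-alike of the divider_2 alone. Leave any purple look-alike of the divider_3 alone.

How it is judged (in metres and radians):
At the end, for the whole second after the job is handed in: All four dividers are fully home: each front edge at most 4 mm out from its home place against the stop, its foot still on the rack's base (within 4 mm), upright within 0.1 rad and at rest; tray, jug, tin, dropper bottle, small bowl and spatula all within 20 mm of where they stood (x of each of divider_1, divider_2, divider_3, divider_4 in the frame of rack above -0.114 m and z of each of divider_1, divider_2, divider_3, divider_4 in the frame of rack below 0.012 m and angle between each of divider_1, divider_2, divider_3, divider_4's own z axis and vertical below 0.1 rad and linear speed of each of divider_1, divider_2, divider_3, divider_4 below 0.01 m/s and distance of each of tray, jug, tin, dropper, ramekin, spatula from where it was at the start of the episode below 0.02 m); the robot touches nothing.
It fails at once if a divider is lifted: its foot rises more than 8 mm off the rack's base, or it tips more than 0.15 rad (z of any of divider_1, divider_2, divider_3, divider_4 in the frame of rack above 0.016 m or angle between any of divider_1, divider_2, divider_3, divider_4's own z axis and vertical above 0.15 rad).
It fails at once if a divider is drawn out of the rack: its front edge comes more than 75 mm out from home (x of any of divider_1, divider_2, divider_3, divider_4 in the frame of rack below -0.185 m).
It fails at once if one of the other things (tray, jug, tin, dropper bottle, small bowl, spatula) is shifted more than 20 mm or tips more than 0.3 rad (distance of any of tray, jug, tin, dropper, ramekin, spatula from where it was at the start of the episode above 0.02 m or angle between any of tray, jug, tin, dropper, ramekin, spatula's own z axis and vertical above 0.3 rad).
It also fails if it takes over 54 s, if anything falls off the work surface, if the arm or the gripper's body presses on something with over 40 N, if the wrist force passes 120 N, or if a joint passes its speed limit or range.

### The arm

A 6-joint arm with a two-finger parallel gripper is mounted at the origin on the work surface. World frame = base frame: x ahead of the robot, y to its left, z up, the work surface at z = 0. Lengths are in mm, angles in rad, forces in N, time in s.
With the tool pointing down it reaches from about 325 to 900 mm from the base axis. Payload 6.1 kg.
Tool frame: the origin (TCP) lies at the very end of the fingers, on their centre line; the grasp point (between the pads) lies 19 mm behind it; z points along the fingers, y is the direction in which the jaws open and shut (so a half turn about z gives the same grasp; the last joint's range is limited). The gripper opens to 87 mm and grips with 3 to 60 N. Pads are 19 mm wide; open, the fingers measure 117 mm over their backs; the gripper's body (75 mm by 190 mm) begins 51 mm behind the grasp point.
Start: joints at [1.003, 0.22, 1.526, -0, 1.395, -0.126], TCP at [267.227, 564.983, 222.538] pointing down, gripper open.
Joint ranges: [-2.98, 2.98], [-0.91, 2.08], [0.09, 2.57], [-1.24, 4.39], [0.2, 2.65], [-2.68, 2.68]. Speed limits (rad/s): [2.57, 2.57, 3.01, 3.14, 3.14, 3.14].

### API

Orientations are given as a unit quaternion [w, x, y, z].
In Python, from cell import arm, optics gives the robot as it stands.
- The arm moves only by the tool drive_tool, never from a script. Its argument "targets" is a list of rows, each a list of 2 entries, a list of its own where there are three numbers: the shift along the tool's x, y, z in cm, then the turn about the tool's z in rad. A call has exactly 5 rows; each row shifts and turns the commanded pose from where the row before left it, along the tool's axes as they then stand; what a row does not reach is not made up. A row lasts 1/8 s, in which the tool goes at most 62.5 mm and 10.7 degrees, less where a joint would pass 70% of its speed; a pose out of reach is approached as far as the arm can. A call is refused whole if a number of a shift passes 6.25 or a number of a turn 0.188, either way. A call with a gripper value outside its range is refused whole. "fingers" is the gripper's target within -1 to 1 (shut at 1, half-way at 0, fully open at -1), set as the call begins (left out, the last holds). The fingers move at their own pace and stop on an object; "grip_force" is the grip in N (left out, the last holds). Time passes only in rows, so rows that do not move let the fingers close, or fill a call up. It gives the time, the measured TCP pose, the force and the opening at its end, in the units of the state.
- arm.sense(): the state, without advancing time (a new reading comes with each control period).
- optics.camera(name): name is "side" or "top" or "wrist"; returns the picture (400x640x3 uint8, red, green, blue); there is no depth.
- optics.calibration(name): a dict with "K" (3x3 intrinsics, pixels), "R" (3x3) and "t" (3): a world point X has camera coordinates R X + t; the wrist camera has in their place "T_tool_cam" (4x4, takes a point from camera to tool coordinates, whose origin is the TCP and whose axes are the flange's). Camera axes: x right, y down, z forward; pixel columns grow to the right and rows downward; lengths in mm; the calibration is good to about 2 mm. The wrist camera is an equidistant fisheye: a pixel r from the principal point sees the ray r / f radians off the axis. A picture is of the moment at which its call begins: read the wrist's pose just before it. calibration takes no time and is no camera call.
- arm.sign_off(): hands the job in, once; it reports no verdict.
The state is a dict: "time": time; "joint_pos": joint angles; "joint_vel": joint speeds; "joint_efforts": joint torques, N m; "tcp_pos": TCP position; "tcp_rot": TCP orientation; "force": force on the tool from outside, world axes, zero at the start; "torque": the same for the moment, N m; "finger_gap": finger opening in mm.
Only numpy, scipy, OpenCV 4.12 (cv2) and the standard library are available. Lean on these libraries where they do the work, as an engineer would, in place of code of your own. Each camera call takes 0.05 s, during which the arm holds its last target. There are 200 camera calls.

## Working session

There is one attempt and no reset: what is moved stays moved. The work goes in short steps, Python scripts to look and compute and a tool call to move; the robot and the scene stay as the last step left them, time stands still between calls to the robot, and variables do not carry over. Pictures are saved under pics/ and viewed, about 8 in all and at most 12, crops included, and the job is handed in when it is done.

Besides the shell and the picture viewer there is one more tool, called after "Request:" in YAML: its name, and indented under it one key for each argument. drive_tool: Moves the arm, as the interface text tells. Its arguments: {"type":"object","properties":{"targets":{"type":"array","items":{"type":"array"}},"fingers":{"type":"number"},"grip_force":{"type":"number"}},"required":["targets"]}

```bash
mkdir -p pics; python3 - <<'E'
from cell import arm, optics
import cv2
for n in ("side","top"):
    cv2.imwrite(f"pics/{n}0.png",optics.camera(n)[:,:,::-1])
    c=optics.calibration(n);print(n,c["K"].tolist() if hasattr(c["K"],'tolist') else c["K"],c["R"],c["t"])
s=arm.sense();print(s)
print(optics.calibration("wrist"))
E
```

```text
side [[396.8316644582717, 0.0, 318.9118973840797], [0.0, 396.8316644582717, 196.88026406134264], [0.0, 0.0, 1.0]] [[ 0.94866406 -0.31591827 -0.01523613]
 [-0.18269608 -0.50801817 -0.84174799]
 [ 0.25818334  0.80131965 -0.53965562]] [-503.17804987  134.60233145  875.20458106]
top [[488.62219224174214, 0.0, 313.67001734369177], [0.0, 488.62219224174214, 210.03151309744285], [0.0, 0.0, 1.0]] [[ 0.01633919 -0.99986297 -0.00265855]
 [-0.99574777 -0.01603073 -0.09071604]
 [ 0.09066099  0.00412947 -0.99587325]] [  -1.62408778  530.67762367 1428.51842913]
{'time': 0.1, 'joint_pos': array([ 1.00287350e+00,  2.21141306e-01,  1.52750391e+00,  2.55608299e-05,
        1.39469439e+00, -1.26049422e-01]), 'joint_vel': array([-0.00024445, -0.0024125 , -0.00327539,  0.00065945,  0.00135448,
       -0.00011301]), 'joint_efforts': array([ 1.37064867e-04, -4.95945132e+01, -3.88519228e+01,  7.00152176e-02,
        5.15054155e-02, -2.57693779e-05]), 'tcp_pos': array([266.93518498, 564.51094412, 221.54652063]), 'tcp_rot': array([-3.08871202e-04,  2.19145766e-01,  9.75691739e-01, -8.17144326e-04]), 'force': array([-0.40778654, -0.1758906 , -0.20975292]), 'torque': array([-0.07242113,  0.01274549, -0.01918179]), 'finger_gap': 86.98934100432174}
{'K': array([[309.70691629,   0.        , 320.25571592],
       [  0.        , 309.70691629, 198.94904444],
       [  0.        ,   0.        ,   1.        ]]), 'T_tool_cam': array([[-1.12244295e-04, -9.64779574e-01, -2.63059616e-01,
         7.23070443e+01],
       [ 9.99999957e-01, -1.79838756e-04,  2.32876747e-04,
         5.61060136e-01],
       [-2.71983043e-04, -2.63059578e-01,  9.64779552e-01,
        -1.61843149e+02],
       [ 0.00000000e+00,  0.00000000e+00,  0.00000000e+00,
         1.00000000e+00]])}
```

View pics/top0.png

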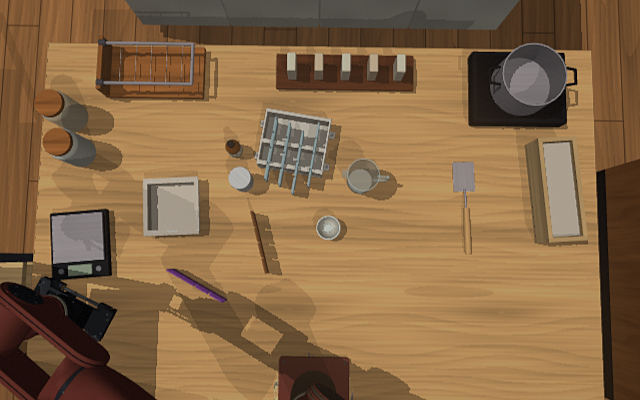

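View pics/side0.png

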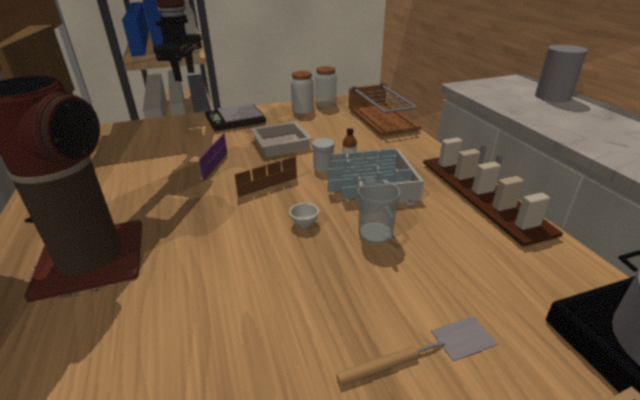

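The top view shows the rack at about (295,145), with the tin at (240,179), jug at (363,177) and ramekin at (328,228). The brown (262,240) and purple (195,285) plates are decoys. In the side view the rack is at about (375,175). I'll enlarge both.

```bash
python3 - <<'E'
import cv2
a=cv2.imread("pics/top0.png")[95:205,215:395]
cv2.imwrite("pics/topc.png",cv2.resize(a,None,fx=4.4,fy=4.4,interpolation=cv2.INTER_CUBIC))
a=cv2.imread("pics/side0.png")[120:240,290:450]
cv2.imwrite("pics/sidec.png",cv2.resize(a,None,fx=5,fy=5,interpolation=cv2.INTER_CUBIC))
E
```

```text
(no output)
```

View pics/topc.png

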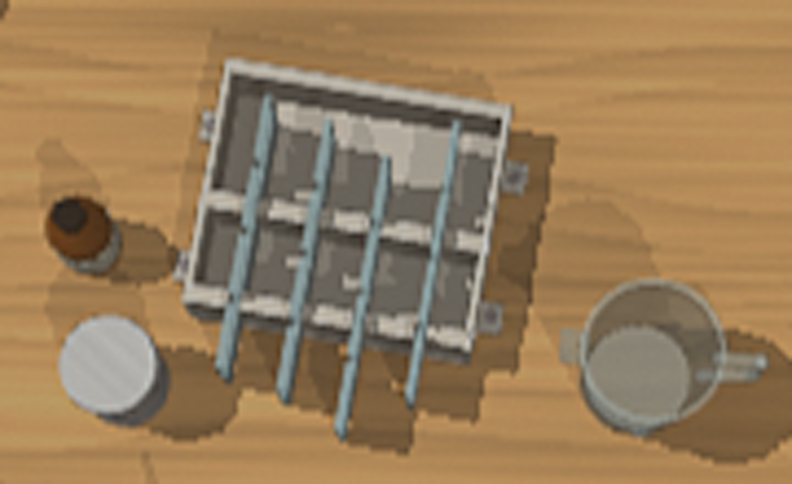

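View pics/sidec.png

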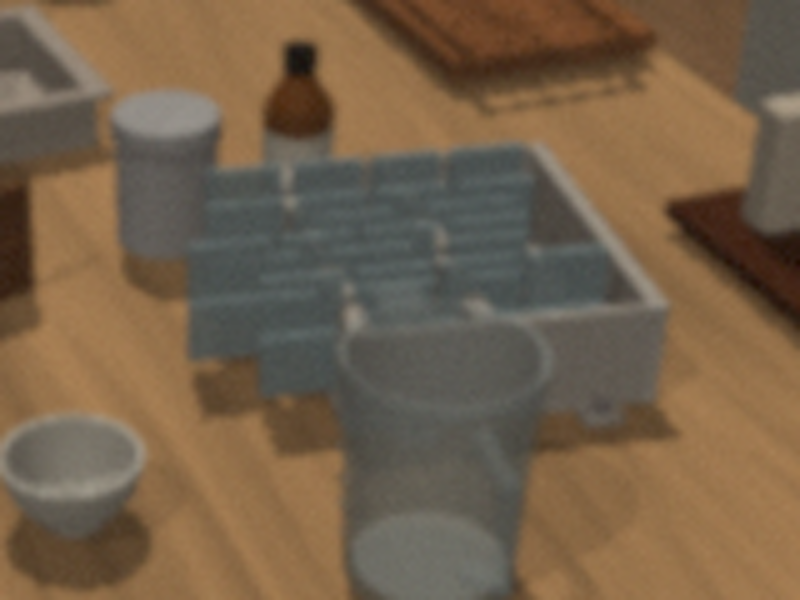

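The crops show four blue plates. Their front-top ends in the top crop are at (224,375), (286,400), (343,435) and (411,404). The rack's top corners are at (228,62), (510,108), (187,300) and (468,352). In the side crop, the front-top corners of d3 and d4 are at about (192,300) and (260,343).

```bash
cat > h.py <<'E'
import numpy as np
from cell import arm, optics
C={n:optics.calibration(n) for n in("top","side")}
def ray(n,p):
    c=C[n];K,R,t=map(np.array,(c["K"],c["R"],c["t"]))
    d=R.T@np.linalg.inv(K)@np.array([*p,1.]);return -R.T@t,d/np.linalg.norm(d)
def at(n,p,z):
    o,d=ray(n,p);return o+d*(z-o[2])/d[2]
def tri(p,q):
    A=np.zeros((3,3));b=np.zeros(3)
    for n,x in(("top",p),("side",q)):
        o,d=ray(n,x);M=np.eye(3)-np.outer(d,d);A+=M;b+=M@o
    return np.linalg.solve(A,b)
T=lambda u,v:(215+u/4.4-.4,95+v/4.4-.4)
S=lambda u,v:(290+u/5-.4,120+v/5-.4)
E
python3 - <<'E'
from h import *
np.set_printoptions(precision=1,suppress=True)
print(tri(T(343,432),S(192,298)),tri(T(411,402),S(260,343)),tri(T(510,108),S(660,305)), tri(T(457,124),S(610,250)))
W=np.array([at("top",T(*p),60)[:2] for p in((228,62),(510,108),(187,300),(468,352))]);print(W)
L=np.array([[85,98],[85,-98],[-85,98],[-85,-98]],float)
Lc=L-L.mean(0);c=W.mean(0);U,s,V=np.linalg.svd(Lc.T@(W-c));R=(U@V).T
if np.linalg.det(R)<0: print('refl')
yaw=np.arctan2(R[1,0],R[0,0]);print("rack",c,yaw);print((W-c)@R-L)
D=[((224,375),(269,98)),((286,400),(328,124)),((343,433),(386,160)),((411,402),(457,124))]
ys=[63,21,-21,-63]
for (f,r),y in zip(D,ys):
    a=at("top",T(*f),78)[:2];b=at("top",T(*r),78)[:2];d=b-a
    print(a,(a-c)@R,(b-c)@R,np.arctan2(d[1],d[0]),np.hypot(*d),"home",c+R@[-110,y])
for n,p,z in(("tin",T(108,365),83),("jug",T(652,345),120),("ram",(328,228),38),("handle",T(765,362),80),("br1",(253,212),70),("br2",(270,271),70),("dropper",T(70,215),100)): print(n,at("top",p,z))
E
```

```text
[579.   69.5  48. ] [600.6  24.6  41.3] [796.9 -38.2  59.7] [782.9  -3.7  76.3]
[[825.9 151.4]
 [797.3 -38.4]
 [663.5 174.6]
 [631.5 -12.8]]
rack [729.5  68.7] -0.15436967976073307
[[-2.5 -1.5]
 [-1.6  2.6]
 [ 3.5 -3.5]
 [ 0.7  2.4]]
[610.8 146.8] [-129.3   58.9] [58.  62.7] -0.13448858267903224 187.32900634010724 home [630.5 147.9]
[595.  105.9] [-138.7   16. ] [47.3 21.1] -0.1272291335408101 186.03246341475557 home [624.1 106.4]
[573.8  68.2] [-153.8  -24.5] [ 29.9 -20.9] -0.13496247075105344 183.6657817664487 home [617.6  64.9]
[594.9  24.2] [-126.1  -64.7] [ 61.7 -63. ] -0.1452493546877667 187.85268320295293 home [611.2  23.4]
tin [615.4 222.2  83. ]
jug [ 628.  -128.9  120. ]
ram [477.1 -36.   38. ]
handle [ 624.7 -206.7   80. ]
br1 [518.  181.3  70. ]
br2 [350.2 128.3  70. ]
dropper [710.6 247.1 100. ]
```

Request:
drive_tool:
  targets:
    - [[-4.5,-3.2,0],0]
    - [[-4.5,-3.2,0],0]
    - [[-4.5,-3.2,0],0]
    - [[-4.5,-3.2,0],0]
    - [[-4.5,-3.2,0],0]
  fingers: 1
  grip_force: 40

```text
time: 0.72
tcp_pos: [402.6, 322.4, 222.2]
tcp_rot: [-0.0, 0.219, 0.976, -0.0]
force: [0.6, -0.4, 0.3]
finger_gap: 44.8
```

Request:
drive_tool:
  targets:
    - [[-4.5,-3.2,0],0]
    - [[-4.5,-3.2,0],0]
    - [[-4.5,-3.2,0],0]
    - [[-4.5,-3.2,0],0]
    - [[-4.5,-3.2,0],0]

```text
time: 1.35
tcp_pos: [537.6, 81.6, 222.2]
tcp_rot: [-0.0, 0.219, 0.976, 0.0]
force: [0.2, 0.3, 0.4]
finger_gap: 1.5
```

Request:
drive_tool:
  targets:
    - [[0,0,0],0.182]
    - [[0,0,0],0.182]
    - [[0,0,0],0.182]
    - [[0,0,0],0.182]
    - [[0,0,0],0.182]

```text
time: 1.98
tcp_pos: [536.8, 83.3, 222.0]
tcp_rot: [-0.0, 0.628, 0.778, -0.0]
force: [-0.3, 0.1, -0.2]
finger_gap: 0.5
```

Request:
drive_tool:
  targets:
    - [[0,0,0],0.182]
    - [[0,0,0],0.182]
    - [[0,0,0],0]
    - [[0,0,0],0]
    - [[0,0,0],0]

```text
time: 2.6
tcp_pos: [537.1, 83.3, 222.4]
tcp_rot: [-0.0, 0.756, 0.655, -0.0]
force: [0.2, 0.1, 0.2]
finger_gap: 0.6
```

```bash
python3 - <<'E'
from h import *
import cv2
s=arm.sense();np.savez("w1.npz",p=s["tcp_pos"],q=s["tcp_rot"])
im=optics.camera("wrist")[:,:,::-1];cv2.imwrite("pics/w1.png",im);cv2.imwrite("pics/w1b.png",cv2.resize(im,(800,500)))
E
```

```text
(no output)
```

View pics/w1b.png

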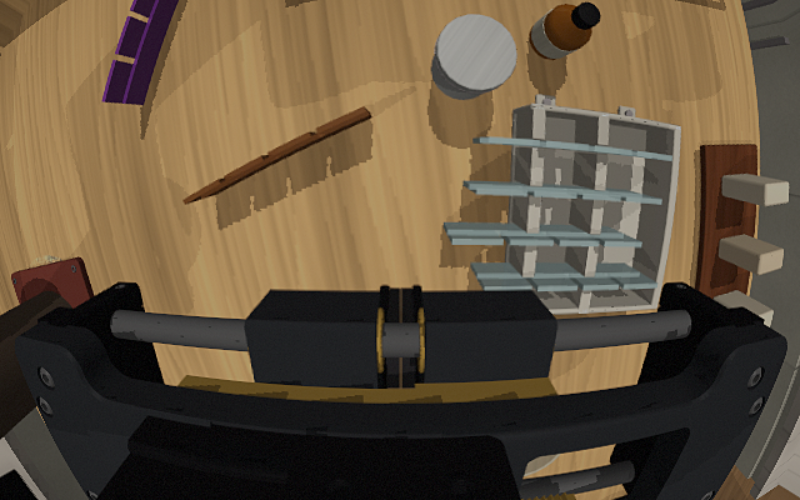

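The wrist view shows all four front edges. Their top ends in the 800×500 picture are at about d1 (481,138), d2 (465,183), d3 (445,226) and d4 (474,267), and the path ahead of them is clear.

```bash
cat >> h.py <<'E'
from scipy.spatial.transform import Rotation as Ro
CW=optics.calibration("wrist")
def wat(p,q,uv,z):
    K=CW["K"];T=CW["T_tool_cam"];a=(np.array(uv)-K[:2,2])/K[0,0];r=np.hypot(*a)
    d=np.array([*(np.sin(r)*a/r),np.cos(r)])
    R=Ro.from_quat(np.roll(q,-1)).as_matrix();o=R@T[:3,3]+p;d=R@T[:3,:3]@d
    return o+d*(z-o[2])/d[2]
E
python3 - <<'E'
from h import *
np.set_printoptions(precision=1,suppress=True)
w=np.load("w1.npz")
f=lambda u,v,z:wat(w["p"],w["q"],(u*.8-.1,v*.8-.1),z)
for a,b in(((481,138),(670,157)),((465,183),(661,202)),((445,226),(641,244)),((474,267),(640,275))):
    A=f(*a,78);B=f(*b,78);print(A,B,np.hypot(*(B-A)[:2]),np.arctan2(B[1]-A[1],B[0]-A[0]))
print(f(516,108,60),f(680,127,60),f(657,313,60))
R=Ro.from_quat(np.roll(w["q"],-1)).as_matrix();print(R)
E
```

```text
[611.3 153.4  78. ] [797.  124.7  78. ] 187.90852584472924 -0.1536818365658146
[594.  119.1  78. ] [784.   82.8  78. ] 193.4678419087143 -0.18855645527345424
[573.8  86.4  78. ] [759.9  45.   78. ] 190.6361206120521 -0.21890283730891122
[594.2  48.   78. ] [760.4  13.7  78. ] 169.63621328341063 -0.20375464454484696
[649.1 176.1  60. ] [828.3 152.6  60. ] [801.5 -44.2  60. ]
[[ 0.1  1.  -0. ]
 [ 1.  -0.1 -0. ]
 [-0.  -0.  -1. ]]
```

```bash
python3 - <<'E'
from h import *
np.set_printoptions(precision=1,suppress=True)
w=np.load("w1.npz")
f=lambda u,v,z:wat(w["p"],w["q"],(u*.8-.1,v*.8-.1),z)
for a in((481,141),(468,191),(451,241),(480,287)): print(f(*a,78))
E
```

```text
[611. 151.  78.]
[595.7 112.3  78. ]
[577.2  73.2  78. ]
[598.   29.2  78. ]
```

Request:
drive_tool:
  targets:
    - [[3.8,1.7,0],0]
    - [[3.8,1.7,0],0]
    - [[0,0,6],0]
    - [[0,0,6],0]
    - [[0,0,6],0]

```text
time: 3.28
tcp_pos: [581.9, 153.8, 41.0]
tcp_rot: [0.0, 0.756, 0.655, 0.0]
force: [0.4, 0.4, 1.6]
finger_gap: 0.2
```

Request:
drive_tool:
  targets:
    - [[0,0.4,0],0]
    - [[0,0.4,0],0]
    - [[0,0.4,0],0]
    - [[0,0.4,0],0]
    - [[0,0,0],0]

```text
time: 3.9
tcp_pos: [598.9, 151.3, 44.0]
tcp_rot: [0.001, 0.757, 0.654, 0.001]
force: [-0.0, -0.9, -0.4]
finger_gap: 0.4
```

```bash
python3 - <<'E'
from h import *
import cv2
s=arm.sense();print(s["tcp_pos"],s["force"])
im=optics.camera("wrist")[:,:,::-1];cv2.imwrite("pics/w2.png",im[0:260,200:600]);cv2.imwrite("pics/w2b.png",cv2.resize(im[60:280,260:580],None,fx=2.4,fy=2.4))
E
```

```text
[598.88599156 151.3040816   44.01602232] [-0.00228663 -0.88247642 -0.40380981]
```

View pics/w2b.png

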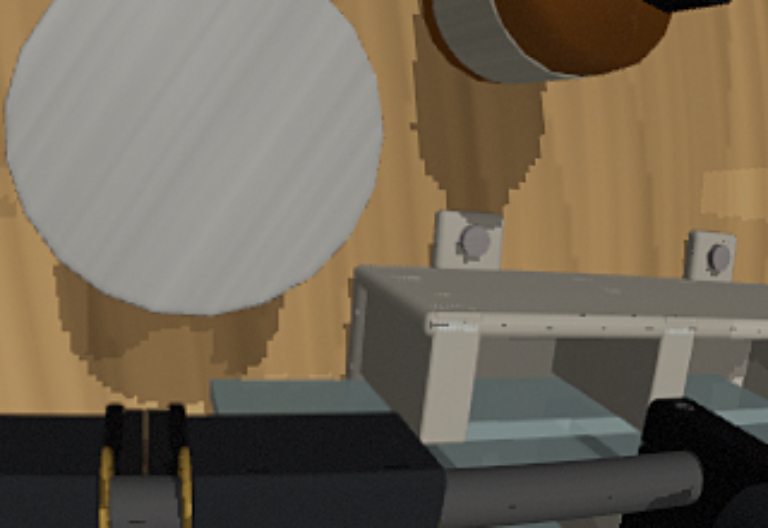

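The closed fingers line up with divider 1, whose foot edge is at (212,395), just ahead of them. There is no contact yet, so I'll push forward gently and watch the force.

Request:
drive_tool:
  targets:
    - [[0,0.3,0],0]
    - [[0,0.3,0],0]
    - [[0,0.3,0],0]
    - [[0,0.3,0],0]
    - [[0,0,0],0]

```text
time: 4.58
tcp_pos: [609.8, 149.5, 42.5]
tcp_rot: [0.0, 0.757, 0.654, 0.0]
force: [0.5, 0.2, -0.0]
finger_gap: 0.5
```

Request:
drive_tool:
  targets:
    - [[0,0.1,0],0]
    - [[0,0.1,0],0]
    - [[0,0.1,0],0]
    - [[0,0.1,0],0]
    - [[0,0.1,0],0]

```text
time: 5.2
tcp_pos: [614.5, 148.8, 42.5]
tcp_rot: [-0.0, 0.756, 0.654, -0.0]
force: [-0.1, -0.1, -0.9]
finger_gap: 0.4
```

Request:
drive_tool:
  targets:
    - [[0,0.1,0],0]
    - [[0,0.1,0],0]
    - [[0,0.1,0],0]
    - [[0,0,0],0]
    - [[0,0,0],0]

```text
time: 5.82
tcp_pos: [617.5, 148.4, 42.6]
tcp_rot: [0.0, 0.756, 0.654, 0.0]
force: [1.1, -0.5, -0.2]
finger_gap: 0.6
```

Request:
drive_tool:
  targets:
    - [[0,0.1,0],0]
    - [[0,0.1,0],0]
    - [[0,0.1,0],0]
    - [[0,0.1,0],0]
    - [[0,0,0],0]

```text
time: 6.45
tcp_pos: [621.1, 147.9, 42.5]
tcp_rot: [-0.0, 0.756, 0.654, -0.0]
force: [-2.9, 0.1, 0.7]
finger_gap: 0.6
```

Request:
drive_tool:
  targets:
    - [[0,0.1,0],0]
    - [[0,0.1,0],0]
    - [[0,0.1,0],0]
    - [[0,0,0],0]
    - [[0,0,0],0]

```text
time: 7.08
tcp_pos: [621.5, 147.8, 42.2]
tcp_rot: [-0.002, 0.756, 0.654, -0.002]
force: [-11.3, 1.8, 8.8]
finger_gap: 0.2
```

Divider 1 met the stop at TCP x≈621 with a force of 11 N. Next is divider 2.

Request:
drive_tool:
  targets:
    - [[0,-6.2,0],0]
    - [[-4.2,0,0],0]
    - [[0,2,0],0]
    - [[0,0.6,0],0]
    - [[0,0.6,0],0]

```text
time: 7.7
tcp_pos: [589.1, 110.3, 42.6]
tcp_rot: [0.0, 0.756, 0.654, 0.0]
force: [0.1, -1.0, -0.4]
finger_gap: -0.2
```

Request:
drive_tool:
  targets:
    - [[0,0.4,0],0]
    - [[0,0.4,0],0]
    - [[0,0.4,0],0]
    - [[0,0.4,0],0]
    - [[0,0.4,0],0]

```text
time: 8.32
tcp_pos: [608.6, 107.3, 42.5]
tcp_rot: [0.0, 0.756, 0.654, -0.0]
force: [-0.7, 0.1, 0.1]
finger_gap: 0.2
```

Request:
drive_tool:
  targets:
    - [[0,0.1,0],0]
    - [[0,0.1,0],0]
    - [[0,0.1,0],0]
    - [[0,0.1,0],0]
    - [[0,0.1,0],0]

```text
time: 8.95
tcp_pos: [613.4, 106.5, 42.6]
tcp_rot: [0.0, 0.756, 0.654, 0.0]
force: [0.1, 0.6, -0.1]
finger_gap: 0.6
```

Request:
drive_tool:
  targets:
    - [[0,0.1,0],0]
    - [[0,0.1,0],0]
    - [[0,0.1,0],0]
    - [[0,0.1,0],0]
    - [[0,0,0],0]

```text
time: 9.57
tcp_pos: [615.0, 106.4, 42.2]
tcp_rot: [-0.002, 0.756, 0.654, -0.002]
force: [-10.9, 0.8, 6.9]
finger_gap: 0.6
```

Request:
drive_tool:
  targets:
    - [[0,-6.2,0],0]
    - [[-4.2,0,0],0]
    - [[0,1,0],0]
    - [[0,0.6,0],0]
    - [[0,0.6,0],0]

```text
time: 10.2
tcp_pos: [572.8, 70.6, 42.9]
tcp_rot: [0.0, 0.756, 0.654, 0.0]
force: [-0.8, -0.1, 0.8]
finger_gap: 0.6
```

Request:
drive_tool:
  targets:
    - [[0,0.5,0],0]
    - [[0,0.5,0],0]
    - [[0,0.5,0],0]
    - [[0,0.5,0],0]
    - [[0,0.4,0],0]

```text
time: 10.82
tcp_pos: [595.7, 66.7, 42.5]
tcp_rot: [-0.0, 0.756, 0.654, -0.0]
force: [-0.2, 0.1, 0.2]
finger_gap: 0.5
```

Request:
drive_tool:
  targets:
    - [[0,0.2,0],0]
    - [[0,0.2,0],0]
    - [[0,0.2,0],0]
    - [[0,0.2,0],0]
    - [[0,0.1,0],0]

```text
time: 11.45
tcp_pos: [604.4, 65.4, 42.5]
tcp_rot: [0.0, 0.756, 0.654, -0.0]
force: [0.3, -0.1, 0.2]
finger_gap: 0.3
```

Request:
drive_tool:
  targets:
    - [[0,0.1,0],0]
    - [[0,0.1,0],0]
    - [[0,0.1,0],0]
    - [[0,0.1,0],0]
    - [[0,0,0],0]

```text
time: 12.08
tcp_pos: [608.1, 64.9, 42.5]
tcp_rot: [-0.0, 0.756, 0.654, -0.0]
force: [-1.6, 0.1, 0.9]
finger_gap: 0.5
```

Request:
drive_tool:
  targets:
    - [[0,0.1,0],0]
    - [[0,0.1,0],0]
    - [[0,0.1,0],0]
    - [[0,0,0],0]
    - [[0,0,0],0]

```text
time: 12.7
tcp_pos: [608.6, 64.9, 42.2]
tcp_rot: [-0.002, 0.756, 0.654, -0.002]
force: [-11.4, 0.2, 8.0]
finger_gap: 0.5
```

Request:
drive_tool:
  targets:
    - [[0,-6,0],0]
    - [[-4.2,0,0],0]
    - [[0,2,0],0]
    - [[0,0.6,0],0]
    - [[0,0.6,0],0]

```text
time: 13.32
tcp_pos: [577.8, 27.1, 42.5]
tcp_rot: [0.0, 0.756, 0.654, 0.0]
force: [0.1, -0.5, -0.2]
finger_gap: 0.4
```

Request:
drive_tool:
  targets:
    - [[0,0.4,0],0]
    - [[0,0.4,0],0]
    - [[0,0.4,0],0]
    - [[0,0.4,0],0]
    - [[0,0.2,0],0]

```text
time: 13.95
tcp_pos: [595.4, 24.3, 42.5]
tcp_rot: [-0.0, 0.756, 0.654, -0.0]
force: [-0.4, 0.8, -0.1]
finger_gap: 0.4
```

Request:
drive_tool:
  targets:
    - [[0,0.1,0],0]
    - [[0,0.1,0],0]
    - [[0,0.1,0],0]
    - [[0,0.1,0],0]
    - [[0,0.1,0],0]

```text
time: 14.58
tcp_pos: [600.3, 23.6, 42.5]
tcp_rot: [-0.0, 0.756, 0.654, -0.0]
force: [-1.4, 0.4, 0.8]
finger_gap: 0.4
```

Request:
drive_tool:
  targets:
    - [[0,0.1,0],0]
    - [[0,0.1,0],0]
    - [[0,0.1,0],0]
    - [[0,0.1,0],0]
    - [[0,0,0],0]

```text
time: 15.2
tcp_pos: [602.0, 23.3, 42.2]
tcp_rot: [-0.002, 0.756, 0.654, -0.002]
force: [-9.0, 1.2, 6.2]
finger_gap: 0.6
```

All four stopped in line, at TCP x = 621.5, 615.0, 608.6 and 602.0. I'll back off, lift clear and check.

Request:
drive_tool:
  targets:
    - [[0,-5,0],0]
    - [[0,-1,-6],0]
    - [[0,-1,-6],0]
    - [[0,-4,-4],0]
    - [[0,-4,0],0]

```text
time: 15.82
tcp_pos: [458.1, 44.5, 207.3]
tcp_rot: [0.003, 0.757, 0.654, 0.003]
force: [-0.2, -0.4, 0.5]
finger_gap: 0.5
```

Request:
drive_tool:
  targets:
    - [[0,-4,0],0]
    - [[0,0,0],0]
    - [[0,0,0],0]
    - [[0,0,0],0]
    - [[0,0,0],0]

```text
time: 16.45
tcp_pos: [416.8, 50.3, 202.4]
tcp_rot: [-0.0, 0.757, 0.654, -0.0]
force: [0.2, -0.0, -0.3]
finger_gap: 0.6
```

```bash
python3 - <<'E'
from h import *
import cv2
s=arm.sense();print(s["tcp_pos"],s["force"])
im=optics.camera("top")[:,:,::-1];cv2.imwrite("pics/top1.png",im)
a=cv2.imread("pics/top0.png");d=cv2.absdiff(im,a).max(2)
cv2.imwrite("pics/top1c.png",cv2.resize(im[95:205,215:395],None,fx=4.4,fy=4.4,interpolation=cv2.INTER_CUBIC))
for n,(u,v) in dict(tin=(240,179),jug=(363,177),ram=(328,228),drop=(233,148),tray=(172,207),spat=(463,178)).items(): print(n,d[v-8:v+8,u-8:u+8].mean())
E
```

```text
[416.79570361  50.28280116 202.41387917] [ 0.17402043 -0.04713806 -0.31551321]
tin 8.8125
jug 7.7890625
ram 18.67578125
drop 4.890625
tray 28.33984375
spat 8.40234375
```

View pics/top1c.png

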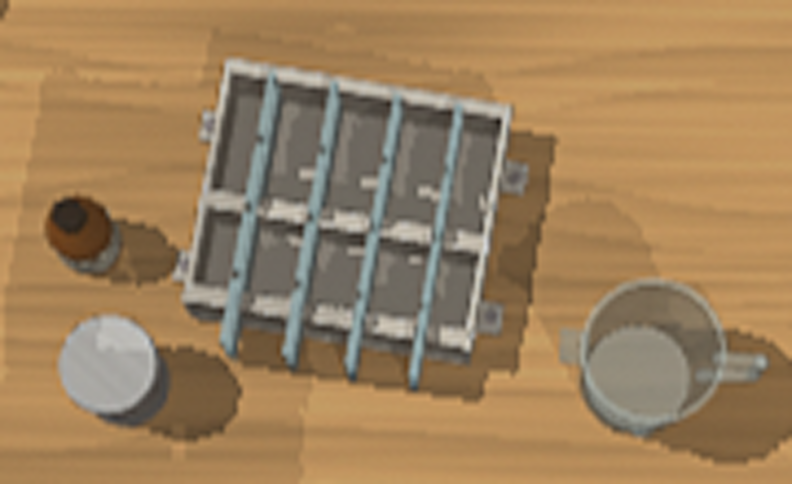

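The rear edges all meet the stop wall, and the front edges, at (230,350), (291,363), (352,376) and (414,385), lie on one line. The tin, jug and dropper are where they were. The tray and ramekin pixels changed; I put that down to the arm's shadow moving, since the arm never went near either one.

```bash
python3 -c "
from cell import arm
print(arm.sign_off())"
```

```text
the job is handed in; nothing more can be done
None
```

I pushed all four dividers home with the closed fingertips, one at a time, and handed the job in at about 16.5 s.

- **Dividers:** Each one stopped with a reaction of 9–11 N. The stop positions were evenly spaced along the rack's front line, at TCP x = 621.5, 615.0, 608.6 and 602.0 mm. The final top view shows the rear edges at the stop wall and the front edges in line.
- **Other objects:** In the final top-view crop, the tin, jug and dropper are unmoved. I did not check the tray, ramekin and spatula by measuring their positions. The spatula's pixels changed as little as the tin's and jug's. The tray and ramekin pixels changed more, which I put down to the arm's shadow. No contact force showed apart from the pushes.
- **Disagreement:** My first triangulation of the front corners of dividers 3 and 4 gave 41–48 mm, against the stated 78 mm. I took it as a misread of the transparent edges in the side view. I used 78 mm from the text and found contact by force instead.

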